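Load the three-bay battery charger and shut its cover

ROBOT

A 6-joint arm with a two-finger parallel gripper is mounted at the origin on a cart in front of the work surface, level with it; the furniture and walls round the work are solid. World frame = base frame: x ahead of the robot, y to its left, z up, the work surface at z = 0. Lengths are in m, angles in rad, forces in N, time in s.
With the tool pointing down it reaches from about 0.25 to 0.725 m from the base axis. Payload 4 kg.
Tool frame: the origin (TCP) lies midway between the tips of the shut fingers; the grasp point (between the pads) lies 19 mm behind it (bot.grip_depth is the distance from the TCP to the grasp point, in m); z points along the fingers, y is the line along which they close (so a half turn about z gives the same grasp; the last joint's range is limited). The gripper opens to 85 mm and grips with 20 to 120 N. Pads are 22 mm wide; open, the fingers measure 114 mm over their backs; the gripper's body (76 mm by 85 mm) begins 54 mm behind the grasp point. The pads swing forward as they close: fully open they stand 13 mm farther back than shut.
Start: joints at [1.29, 0.241, 0.005, 1.335, 0, 1.571], TCP at [0.139, 0.48, 0.206] pointing down, gripper open.
Joint ranges: [-2.72, 2.72], [-1.05, 1.87], [-1.09, 1.28], [-1.99, 2.15], [-1.42, 1.44], [-3.14, 3.14]. Speed limits (rad/s): [2.79, 2.79, 3.14, 3.14, 3.14, 3.14].

INTERFACE

Orientations are given as a unit quaternion [x, y, z, w].
In Python, from workcell import bot gives the robot as it stands.
- The arm moves only by the shell command python3 -m creep 'ROWS'. ROWS is JSON, one flat list of numbers, 5 for each row, row after row: the shift along the world's x, y, z in m, then the turn about the world's z in rad, then the finger opening in m, from 0 to 0.0854. In form: [x, y, z, twist, claw, x, y, z, twist, claw, ...]. A call has 1 to 10 rows; each row is the pose to reach, as a shift and turn from the pose commanded when the call began; what a row does not reach only later rows make up. A row lasts 1/12 s, in which the tool goes at most 41.7 mm and 7.16 degrees, less where a joint would pass 70% of its speed; a pose out of reach is approached as far as the arm can. A call with a gripper value outside its range is refused whole. The fingers move at their own pace and stop on an object; the grip force is fixed at half the most. Time passes only in rows, so rows that repeat a pose let the fingers close. It gives the time, the measured TCP pose, the force, the opening and the grip force at its end, in the units of the state.
- bot.get_obs(): the state, without advancing time (a new reading comes with each control period).
- bot.camera(name): name is "scene" or "top" or "wrist"; returns a dict with "pixels" (384x512x3 uint8, red, green, blue), "camera_matrix" (3x3 intrinsics, pixels), "extrinsics" (4x4, takes a point from world to camera coordinates); the wrist camera has in their place "T_tool_cam" (4x4, takes a point from camera to tool coordinates, whose origin is the TCP and whose axes are the flange's). Camera axes: x right, y down, z forward; pixel columns grow to the right and rows downward; lengths in m; the calibration is good to about 2 mm. A picture is of the moment at which its call begins: read the wrist's pose just before it. There is no depth.
- bot.job_done(): hands the job in; it is judged then, once.
Trained networks look in the newest picture that a camera, given by its name, has taken for a name from the list of things; names that differ only in an ending like _2 or _b are one class to them, and where a whole thing is asked for, a point or a joint stands for the part that bears it (a point fixed in the world has none). Each returns a list of dicts, best first, with "score" (0 to 1); they miss things now and then, are a little off and sometimes report something else, mostly with a low value. They report only what shows in the picture. A call takes as long as a camera call. They do not tell look-alikes from the thing itself.
- bot.look_for(camera, thing): "centre" ([column, row] as shares, 0 to 1, of the picture: columns of its width, rows of its height, amid what is visible of it).
- bot.place_of(camera, thing): "centre" ([column, row] as shares, 0 to 1, of the picture: columns of its width, rows of its height: a listed point, or the origin of a listed thing).
The state is a dict: "clock": time; "joint_pos": joint angles; "joint_vel": joint speeds; "tau": joint torques, N m; "eef_pos": TCP position; "tool_rot": TCP orientation; "ft_force": force on the tool from outside, world axes, zero at the start; "ft_torque": the same for the moment, N m; "grip_width": finger opening in m; "grasp_force": force on a finger pad.
Only numpy, scipy, OpenCV 4.12 (cv2) and the standard library are available. Lean on these libraries where they do the work, as an engineer would, in place of code of your own. Each camera call takes 0.05 s, during which the arm holds its last target. There are 200 camera calls.

TASK

Put each of the three battery packs into the charger bay of its own colour, lying flat on the bay floor with its brass contact end towards the bay's brass contacts at the hinge side; lower them in rather than dropping them. When all three are in, swing the clear cover fully shut without slamming it. Leave the solder reel, the pliers and the tweezers where they are.

Things in the scene. Friction and masses are not known exactly. Their poses are not given: they have to be found in the camera images.
- charger: black three-bay charging tray, fixed, 105 (x) x 236 (y) x 14 mm, grey walls above; origin at the centre of its underside; x points from its front (robot side) to the hinge side. Bays side by side along y, 76 mm apart, with coloured floor and front tab: blue at y +76 mm, green 0, orange -76. Bay floors are 14 mm above the mat; walls rise 13 mm above the floor.
- cover (a joint): hinge of the clear white-framed cover, rad: 0 shut (level, its mid-plane 46 mm above the mat), 1.57 upright, up to 2.0 leaning back; opens away from the robot, stiff, stays where left. Plate 114 mm from hinge to front edge, 226 mm wide, 5 mm thick.
- cover_hinge (a point): middle of the cover's hinge line (along the charger's y), 56 mm behind the charger's centre, 46 mm above the mat; axes as the charger's
- cover_edge (a point): middle of the cover's free edge, mid-thickness
- pack_blue: grey battery pack, blue label on top, 76 (x) x 34 (y) x 24 (z) mm, about 0.15 kg, lying flat; origin at the centre of its underside, x points to the end with three brass contact strips
- pack_blue_contacts (a point): bottom middle of the contact end of the blue pack (38 mm along its x)
- bay_blue (a point): centre of the floor of the blue bay, where the pack's origin belongs; axes as the charger's. The bay is 82 (x) x 40 (y) mm inside; end walls and corner ribs (6 mm thick, on the outer 14 mm of each long side) have bevelled tops; the middle 54 mm of the long sides is open for fingers
- bay_blue_contacts (a point): point on the floor of the blue bay, 38 mm from its centre towards the hinge, where the contact end of the pack belongs
- pack_green: grey battery pack, green label on top, 76 (x) x 34 (y) x 24 (z) mm, about 0.15 kg, lying flat; origin at the centre of its underside, x points to the end with three brass contact strips
- pack_green_contacts (a point): bottom middle of the contact end of the green pack (38 mm along its x)
- bay_green (a point): centre of the floor of the green bay, where the pack's origin belongs; axes as the charger's. The bay is 82 (x) x 40 (y) mm inside; end walls and corner ribs (6 mm thick, on the outer 14 mm of each long side) have bevelled tops; the middle 54 mm of the long sides is open for fingers
- bay_green_contacts (a point): point on the floor of the green bay, 38 mm from its centre towards the hinge, where the contact end of the pack belongs
- pack_orange: grey battery pack, orange label on top, 76 (x) x 34 (y) x 24 (z) mm, about 0.15 kg, lying flat; origin at the centre of its underside, x points to the end with three brass contact strips
- pack_orange_contacts (a point): bottom middle of the contact end of the orange pack (38 mm along its x)
- bay_orange (a point): centre of the floor of the orange bay, where the pack's origin belongs; axes as the charger's. The bay is 82 (x) x 40 (y) mm inside; end walls and corner ribs (6 mm thick, on the outer 14 mm of each long side) have bevelled tops; the middle 54 mm of the long sides is open for fingers
- bay_orange_contacts (a point): point on the floor of the orange bay, 38 mm from its centre towards the hinge, where the contact end of the pack belongs
- reel: bystander: red solder reel standing on its flange, 75x66x45 mm; origin under its middle
- pliers: bystander: cutting pliers with orange handles, lying, 52x154x13 mm; origin under the middle
- tweezers: bystander: steel tweezers, lying, 15x131x10 mm; origin under the middle
Not all that is in view belongs to the job. Leave any purple or red look-alike of the pack_orange alone.

How it is judged:
On the way, in this order (a step that is already met when the one before it is completed fails the run):
1. all three packs lie in the bays of their colours, contacts to the hinge side, while the cover is still open (distance between pack_blue and bay_blue below 0.007 m and distance between pack_blue_contacts and bay_blue_contacts below 0.007 m and angle between each of pack_blue, pack_green, pack_orange's own z axis and vertical below 0.08 rad and distance between pack_green and bay_green below 0.007 m and distance between pack_green_contacts and bay_green_contacts below 0.007 m and distance between pack_orange and bay_orange below 0.007 m and distance between pack_orange_contacts and bay_orange_contacts below 0.007 m and value of joint cover above 0.8 rad), for 0.2 s.
2. the cover is shut over them (distance between pack_blue and bay_blue below 0.007 m and distance between pack_blue_contacts and bay_blue_contacts below 0.007 m and angle between each of pack_blue, pack_green, pack_orange's own z axis and vertical below 0.08 rad and distance between pack_green and bay_green below 0.007 m and distance between pack_green_contacts and bay_green_contacts below 0.007 m and distance between pack_orange and bay_orange below 0.007 m and distance between pack_orange_contacts and bay_orange_contacts below 0.007 m and value of joint cover below 0.05 rad), for 0.2 s.
At the end, for the whole second after the job is handed in: Each pack lies at rest in the bay of its colour, origin and contact end both within 7 mm of their places in the bay and tilted under 0.08 rad, and the cover is shut to within 0.05 rad (all of step 2 and linear speed of each of pack_blue, pack_green, pack_orange below 0.02 m/s); the robot touches nothing.
It fails at once if the reel, the pliers or the tweezers are shifted more than 30 mm (distance of any of reel, pliers, tweezers from where it was at the start of the episode above 0.03 m).
It fails at once if a pack is dropped into its bay from a height (faster than 0.8 m/s within 30 mm of its place) ((distance between pack_blue and bay_blue below 0.03 m and linear speed of pack_blue above 0.8 m/s) or (distance between pack_green and bay_green below 0.03 m and linear speed of pack_green above 0.8 m/s) or (distance between pack_orange and bay_orange below 0.03 m and linear speed of pack_orange above 0.8 m/s)).
It fails at once if the cover is slammed (it is within 0.2 rad of shut and still closing faster than 3 rad/s) (value of joint cover below 0.2 rad and velocity of joint cover below -3 rad/s).
It also fails if it takes over 72 s, if anything falls off the work surface, if the arm or the gripper's body presses on something with over 40 N, if the wrist force passes 120 N, or if a joint passes its speed limit or range.

## Working session

There is one attempt and no reset: what is moved stays moved. The work goes in short steps, Python scripts to look and compute and a shell command to move; the robot and the scene stay as the last step left them, time stands still between calls to the robot, and variables do not carry over. Pictures are saved under pics/ and viewed, at most 10 in all, crops included, and the job is handed in when it is done.

```bash
mkdir -p pics; ls; cat > h.py <<'E'
import numpy as np, cv2
from workcell import bot
def ray(c,u,v):
    K=np.array(c["camera_matrix"]);E=np.array(c["extrinsics"])
    R,t=E[:3,:3],E[:3,3]
    o=-R.T@t; d=R.T@np.linalg.inv(K)@np.array([u,v,1.]); return o,d
def at_z(c,u,v,z):
    o,d=ray(c,u,v); return o+d*(z-o[2])/d[2]
def save(c,n,box=None,s=1):
    p=np.array(c["pixels"])[:,:,::-1]
    if box: p=p[box[1]:box[3],box[0]:box[2]]
    cv2.imwrite("pics/"+n,cv2.resize(p,None,fx=s,fy=s,interpolation=cv2.INTER_CUBIC))
E
python3 - <<'E'
from h import *
c=bot.camera("top");save(c,"top.png",s=1.5)
np.save("top.npy",c["pixels"])
for n in ["charger","pack_blue","pack_green","pack_orange","pack_blue_contacts","pack_green_contacts","pack_orange_contacts","bay_blue","bay_green","bay_orange","bay_blue_contacts","bay_orange_contacts","bay_green_contacts","cover_edge","cover_hinge","reel","pliers","tweezers"]:
    z=.014 if n[:3]in("bay",) else .046 if n=="cover_hinge" else 0
    for d in bot.place_of("top",n)[:4]:
        u,v=d["centre"][0]*512,d["centre"][1]*384
        print(n,round(d["score"],2),round(u),round(v),at_z(c,u,v,z).round(3))
s=bot.camera("scene");save(s,"scene.png",s=1.5)
print(bot.get_obs()["clock"])
E
```

```text
pics
charger 0.63 278 211 [ 0.513 -0.147  0.   ]
charger 0.2 205 168 [0.676 0.127 0.   ]
pack_blue 0.72 207 177 [0.641 0.119 0.   ]
pack_green 0.51 151 212 [0.508 0.323 0.   ]
pack_orange 0.75 227 207 [0.526 0.042 0.   ]
pack_orange 0.64 183 203 [0.543 0.207 0.   ]
pack_orange 0.45 199 230 [0.443 0.146 0.   ]
pack_blue_contacts 0.51 208 169 [0.671 0.117 0.   ]
pack_green_contacts 0.69 141 218 [0.486 0.359 0.   ]
pack_green_contacts 0.47 296 213 [ 0.503 -0.213  0.   ]
pack_orange_contacts 0.56 216 215 [0.499 0.085 0.   ]
pack_orange_contacts 0.54 172 198 [0.56  0.249 0.   ]
pack_orange_contacts 0.52 205 221 [0.473 0.123 0.   ]
bay_blue 0.58 259 217 [ 0.489 -0.073  0.014]
bay_green 0.64 282 213 [ 0.504 -0.16   0.014]
bay_green 0.62 297 215 [ 0.493 -0.215  0.014]
bay_orange 0.63 298 215 [ 0.496 -0.216  0.014]
bay_orange 0.22 278 197 [ 0.562 -0.144  0.014]
bay_blue_contacts 0.88 259 208 [ 0.522 -0.076  0.014]
bay_orange_contacts 0.79 301 201 [ 0.547 -0.229  0.014]
bay_orange_contacts 0.42 281 185 [ 0.606 -0.157  0.014]
bay_green_contacts 0.79 274 205 [ 0.531 -0.132  0.014]
cover_edge 0.83 283 186 [ 0.606 -0.165  0.   ]
cover_hinge 0.91 278 199 [ 0.549 -0.142  0.046]
cover_hinge 0.21 208 177 [0.631 0.113 0.046]
reel 0.69 225 150 [0.746 0.051 0.   ]
reel 0.56 300 201 [ 0.548 -0.228  0.   ]
reel 0.4 154 212 [0.506 0.311 0.   ]
pliers 0.63 166 250 [0.368 0.262 0.   ]
pliers 0.6 364 237 [ 0.415 -0.46   0.   ]
tweezers 0.73 207 168 [0.676 0.119 0.   ]
1.0
```

View pics/top.png

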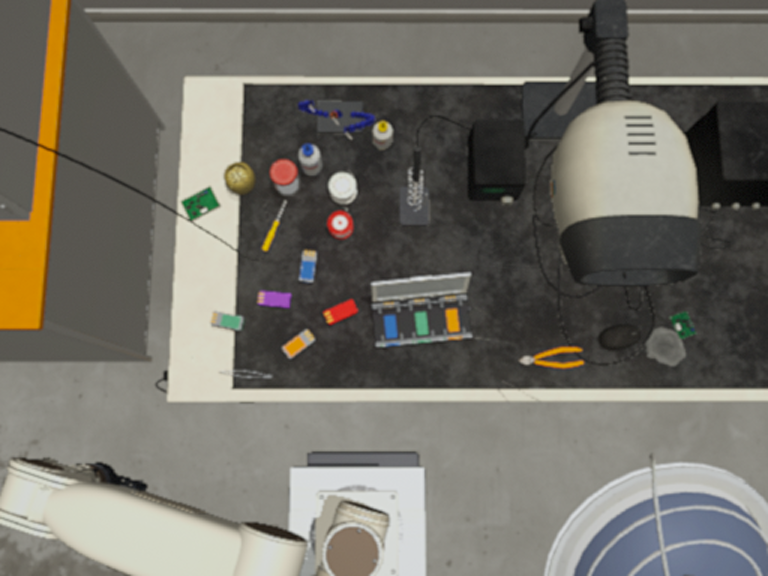

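View pics/scene.png

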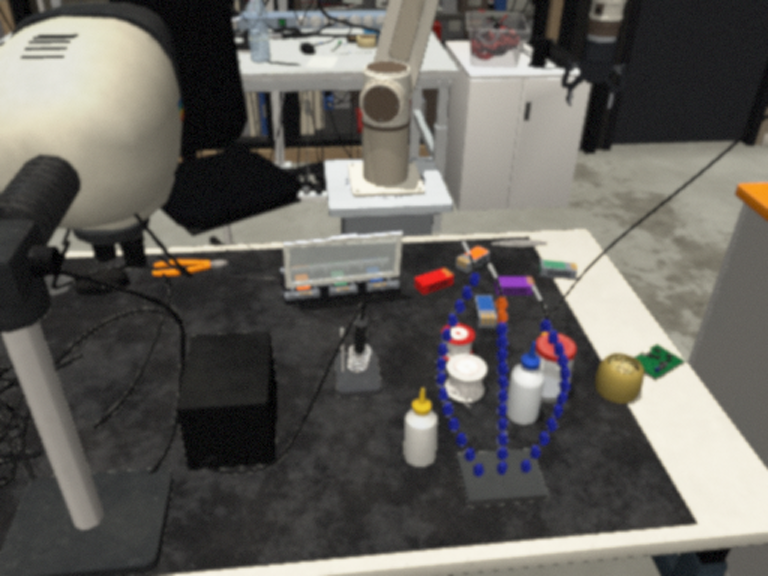

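The top picture (768-wide) shows the charger at (422,318) with its cover leaning back. Candidates for the packs:
- blue label (308,266)
- green label (227,321), contacts on the left
- orange label (298,344), chosen for pack_orange
- purple (274,299) and red (340,311), look-alikes to leave alone

Pliers are at (555,356), tweezers at (245,375) and the reel at (340,223). The scene view agrees. Next is a close crop to check the choice.

```bash
python3 - <<'E'
from h import *
c=dict(pixels=np.load("top.npy"));save(c,"crop.png",(135,160,325,260),4.2)
o=bot.get_obs();print(o["eef_pos"],o["tool_rot"],o["grip_width"])
w=bot.camera("wrist");print(np.array(w["T_tool_cam"]).round(4),w.get("camera_matrix"),[k for k in w])
E
```

```text
[0.13855895 0.48042658 0.20552834] [1.39938900e-01 9.90160140e-01 1.88821400e-05 4.22056126e-06] 0.08551987146388101
[[ 6.000e-04 -9.591e-01 -2.830e-01  7.200e-02]
 [ 1.000e+00  4.000e-04  7.000e-04  1.200e-03]
 [-6.000e-04 -2.830e-01  9.591e-01 -1.686e-01]
 [ 0.000e+00  0.000e+00  0.000e+00  1.000e+00]] [[269.83526852   0.         257.37884987]
 [  0.         269.83526852 191.28040456]
 [  0.           0.           1.        ]] ['pixels', 'camera_matrix', 'T_tool_cam']
```

View pics/crop.png

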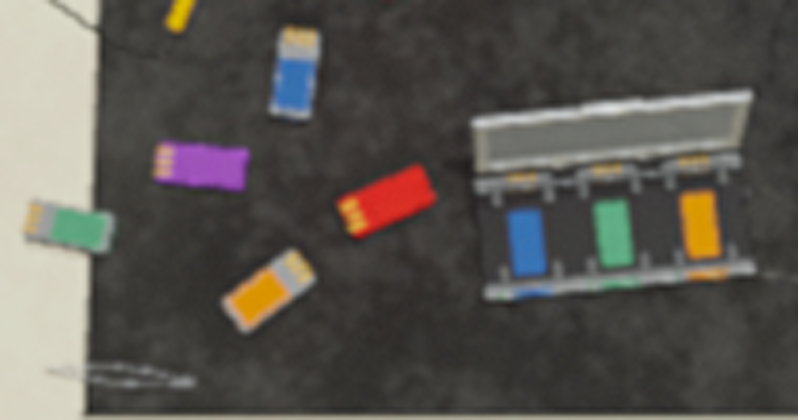

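The crop confirms the grey-bodied pack with the orange label at crop (268,290), contacts up-right. Blue's contacts point up and green's point left. Purple and red are all-coloured bodies. Moving the wrist camera over the packs for a better measurement.

```bash
python3 -m creep '[0.04,-0.04,0.01,0.12,0.085,0.08,-0.07,0.02,0.24,0.085,0.11,-0.10,0.02,0.28,0.085,0.14,-0.13,0.02,0.28,0.085,0.17,-0.16,0.02,0.28,0.085,0.20,-0.19,0.02,0.28,0.085,0.22,-0.22,0.02,0.28,0.085,0.24,-0.25,0.02,0.28,0.085,0.25,-0.27,0.02,0.28,0.085,0.25,-0.27,0.02,0.28,0.085]'
cat >> h.py <<'E'
from scipy.spatial.transform import Rotation as Ro
def wrist():
    o=bot.get_obs(); w=bot.camera("wrist")
    T=np.eye(4);T[:3,:3]=Ro.from_quat(o["tool_rot"]).as_matrix();T[:3,3]=o["eef_pos"]
    w["extrinsics"]=np.linalg.inv(T@np.array(w["T_tool_cam"])); return w
def seg(c,lo,hi,z,amin=60,rmin=0):
    hsv=cv2.cvtColor(np.array(c["pixels"]),cv2.COLOR_RGB2HSV)
    m=cv2.morphologyEx(cv2.inRange(hsv,np.array(lo),np.array(hi)),cv2.MORPH_OPEN,np.ones((3,3)))
    out=[]
    for k in cv2.findContours(m,0,2)[0]:
        if cv2.contourArea(k)<amin: continue
        P=np.array([at_z(c,*q,z)[:2] for q in k[:,0].astype(float)]).astype(np.float32)*1000
        (x,y),(a,b),t=cv2.minAreaRect(P)
        if a<b:a,b,t=b,a,t+90
        out.append((k[:,0].mean(0).round(),np.round([x,y,a,b,(t+90)%180-90],1)))
    return out
COL=dict(blue=((100,110,60),(120,255,255)),green=((60,60,60),(90,255,255)),orange=((9,150,120),(22,255,255)))
def packs(c,z):
    for n,(lo,hi) in COL.items():
        for q in seg(c,lo,hi,z): print(n,*q)
def pts(c,cam,names):
    for n,z in names:
        for d in bot.place_of(cam,n)[:3]:
            u,v=d["centre"][0]*512,d["centre"][1]*384
            print(n,round(d["score"],2),round(u),round(v),at_z(c,u,v,z).round(4))
E
python3 - <<'E'
from h import *
w=wrist();save(w,"w1.png",s=1.5)
packs(w,.024)
pts(w,"wrist",[("pack_"+n+e,0) for n in("blue","green","orange") for e in("","_contacts")])
E
```

```text
clock: 1.88
eef_pos: [0.3915, 0.2052, 0.2256]
tool_rot: [0.005, 1.0, -0.001, 0.001]
ft_force: [-0.5, 0.2, 0.1]
grip_width: 0.0853
grasp_force: 0.0
blue [210. 306.] [624.4 126.4  45.3  28.6  -6.3]
blue [ 71. 225.] [480.9 -71.1  55.5  27.1   5.5]
green [327. 233.] [497.  310.4  45.5  29.2  79.4]
green [ 23. 230.] [ 488.3 -144.8   55.1   26.9    5.8]
orange [220. 196.] [436.2 152.6  45.1  28.2 -52.3]
pack_blue 0.57 213 301 [0.634  0.1275 0.    ]
pack_blue_contacts 0.93 209 321 [0.6757 0.1179 0.    ]
pack_green 0.9 331 229 [0.5    0.3221 0.    ]
pack_green_contacts 0.96 349 233 [0.5065 0.3504 0.    ]
pack_orange 0.94 216 197 [0.446  0.1415 0.    ]
pack_orange 0.84 255 257 [0.55   0.2011 0.    ]
pack_orange 0.82 154 240 [0.5166 0.039  0.    ]
pack_orange_contacts 0.72 180 231 [0.5024 0.082  0.    ]
pack_orange_contacts 0.69 198 208 [0.4636 0.1133 0.    ]
pack_orange_contacts 0.63 281 261 [ 0.5561  0.2437 -0.    ]
```

View pics/w1.png

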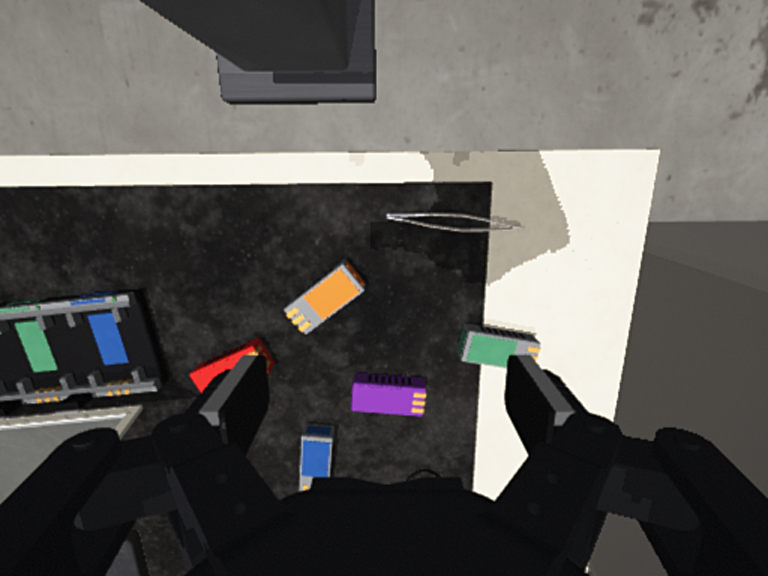

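The wrist picture shows the orange pack at (325,297) in the 768-wide view, with green at (500,347), blue at (316,455) and tweezers at (455,220). The charger is at left, and its cover is open behind it. Going closer to orange, aligned with it, to locate the label against the pack's ends.

```bash
python3 -m creep '[0.01,-0.01,-0.02,-0.12,0.085,0.02,-0.02,-0.04,-0.24,0.085,0.03,-0.03,-0.06,-0.36,0.085,0.035,-0.04,-0.08,-0.48,0.085,0.035,-0.04,-0.105,-0.60,0.085,0.035,-0.04,-0.105,-0.72,0.085,0.035,-0.04,-0.105,-0.84,0.085,0.035,-0.04,-0.105,-0.9,0.085,0.035,-0.04,-0.105,-0.9,0.085,0.035,-0.04,-0.105,-0.9,0.085]'
cat >> h.py <<'E'
def psi():
    y=Ro.from_quat(bot.get_obs()["tool_rot"]).as_matrix()[:,1]; return np.arctan2(-y[0],y[1])
E
python3 - <<'E'
from h import *
w=wrist();save(w,"w2.png",s=1.5)
packs(w,.024);print(psi())
pts(w,"wrist",[("pack_orange"+e,0) for e in("","_contacts")])
E
```

```text
clock: 3.07
eef_pos: [0.4231, 0.1715, 0.1205]
tool_rot: [0.433, 0.901, 0.0, -0.0]
ft_force: [0.3, 0.2, -0.3]
grip_width: 0.085
grasp_force: 0.0
green [407. 122.] [496.7 310.3  45.5  29.2  79.2]
orange [259. 210.] [435.9 152.3  44.2  28.6 -51.4]
-0.8971558996137265
pack_orange 0.88 256 210 [0.4438 0.1442 0.    ]
pack_orange 0.74 251 304 [0.5184 0.041  0.    ]
pack_orange 0.74 359 224 [0.5485 0.2058 0.    ]
pack_orange_contacts 0.62 257 238 [0.4671 0.1178 0.    ]
pack_orange_contacts 0.58 388 205 [0.5576 0.2429 0.    ]
pack_orange_contacts 0.57 262 278 [0.5058 0.0792 0.    ]
```

View pics/w2.png

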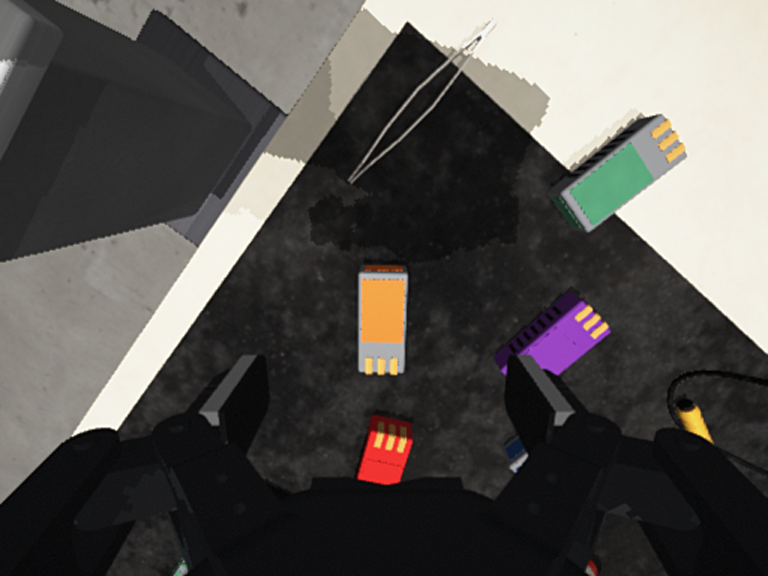

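Picture: orange pack at (383,320), rear end at row 272 and contact end at row 374. The label spans rows 279–343, and red and purple sit clear of the fingers.

```bash
python3 - <<'E'
from h import *
w=wrist()
d=np.array([np.cos(np.radians(-51.4)),np.sin(np.radians(-51.4))])
for v in (272,279,343,374): print(v, (at_z(w,383/1.5,v/1.5,.024)[:2]-[.4359,.1523])@d*1000)
# charger bays as seen from the top camera
t=bot.camera("top"); s=bot.camera("scene")
def px(cam,n): return [(round(q["score"],2),q["centre"][0]*512,q["centre"][1]*384) for q in bot.place_of(cam,n)[:2]]
a,b=px("top","cover_edge"),px("scene","cover_edge"); print(a,b)
o1,d1=ray(t,*a[0][1:]);o2,d2=ray(s,*b[0][1:])
A=np.c_[d1,-d2];k=np.linalg.lstsq(A,o2-o1,rcond=None)[0];print("edge",o1+d1*k[0],o2+d2*k[1])
packs(t,.014)
E
```

```text
272 -27.415620578176902
279 -22.512136189996436
343 24.736167939928304
374 49.312375987045755
[(0.87, 282.112, 184.704)] [(0.64, 229.7856, 156.7104)]
edge [ 0.57625681 -0.15170508  0.16480743] [ 0.57698076 -0.14294865  0.16442704]
blue [260. 219.] [ 4.854e+02 -7.860e+01  5.540e+01  2.930e+01 -1.000e-01]
blue [205. 179.] [626.8 126.2  42.9  27.8 -10. ]
blue [240.  81.] [1016.7   -4.9   65.5   49.3  -89.9]
green [280. 215.] [ 494.7 -153.8   59.1   32.9    0. ]
green [133. 135.] [797.8 398.6  76.9  53.3 -62.1]
orange [370. 238.] [ 410.2 -486.6  113.    50.9   90. ]
orange [300. 212.] [ 502.  -229.1   51.8   29.4   -0. ]
orange [ 31. 102.] [9.193e+02 8.328e+02 8.789e+02 1.251e+02 1.000e-01]
```

```bash
python3 - <<'E'
from h import *
o=bot.get_obs();print(o["clock"],o["eef_pos"],psi(),np.array([.4428,.1437,.003])-o["eef_pos"])
E
```

```text
3.4667 [0.42358424 0.17044475 0.1205762 ] -0.9005261947564508 [ 0.01921576 -0.02674475 -0.1175762 ]
```

```bash
python3 -m creep '[0.010,-0.014,-0.02,0,0.07,0.0192,-0.0267,-0.05,0,0.06,0.0192,-0.0267,-0.08,0,0.06,0.0192,-0.0267,-0.10,0,0.06,0.0192,-0.0267,-0.112,0,0.06,0.0192,-0.0267,-0.1175,0,0.06,0.0192,-0.0267,-0.1175,0,0.06,0.0192,-0.0267,-0.1175,0,0.02,0.0192,-0.0267,-0.1175,0,0.02,0.0192,-0.0267,-0.1175,0,0.02]'
python3 -m creep '[0,0,0,0,0.02,0,0,0,0,0.02,0,0,0,0,0.02]'
```

```text
clock: 4.3
eef_pos: [0.4439, 0.1441, 0.0042]
tool_rot: [0.435, 0.9, 0.001, 0.001]
ft_force: [0.3, 0.4, 0.4]
grip_width: 0.024
grasp_force: 0.0
clock: 4.55
eef_pos: [0.4431, 0.1439, 0.0035]
tool_rot: [0.435, 0.9, 0.0, 0.0]
ft_force: [0.3, 0.0, -0.4]
grip_width: 0.0197
grasp_force: 0.0
```

The fingers closed to 20 mm with no force, so the grasp missed. Looking before doing anything else.

```bash
python3 - <<'E'
from h import *
w=wrist();save(w,"w3.png",s=1.5);packs(w,.024)
E
```

```text
green [502.  81.] [487.3 291.1  23.6   8.8 -36.7]
orange [265. 218.] [436.1 152.5  45.9  28.8 -53.2]
```

View pics/w3.png

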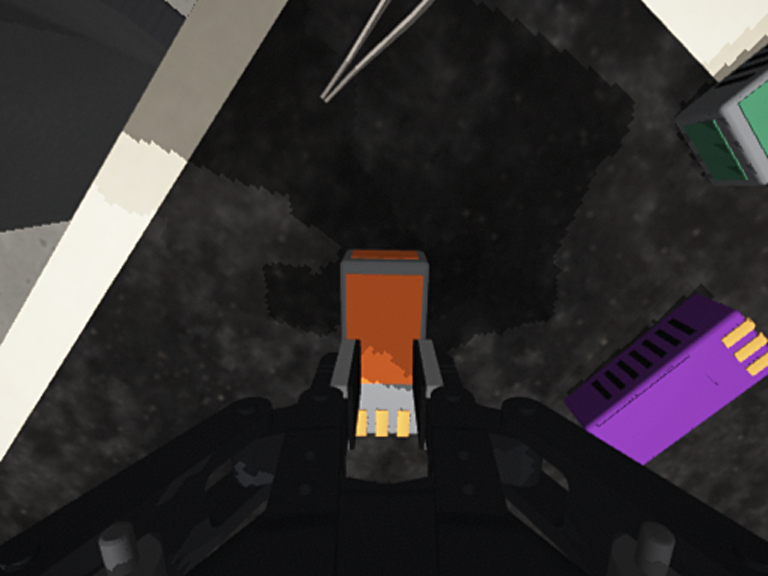

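The pads look narrower than the pack, as if they were above its top. I'll check where the TCP and the pack edges project.

```bash
python3 - <<'E'
from h import *
w=wrist();o=bot.get_obs();print(o["grip_width"],o["grasp_force"],o["ft_force"],o["eef_pos"])
R=Ro.from_quat(o["tool_rot"]).as_matrix()
def proj(p,K=np.array(w["camera_matrix"]),E=w["extrinsics"]):
    q=E[:3,:3]@p+E[:3,3];q=K@q;return (q[:2]/q[2]*1.5).round()
for t in [(0,.0099,0),(0,-.0099,0),(.011,.0099,0),(.011,.0099,-.019),(.011,-.0099,-.025),(.011,.0099,-.038),(-.011,.0099,-.019),(0,.017,-.0205),(0,-.017,-.0205),(.038,.017,-.0205),(-.038,.017,-.0205)]:
    print(t,proj(o["eef_pos"]+R@np.array(t)))
E
```

```text
0.020208700188698678 0.0 [-0.53763268  0.26844043 -0.95268223] [0.44287036 0.14376814 0.0032236 ]
(0, 0.0099, 0) [405. 336.]
(0, -0.0099, 0) [361. 336.]
(0.011, 0.0099, 0) [406. 313.]
(0.011, 0.0099, -0.019) [408. 329.]
(0.011, -0.0099, -0.025) [357. 335.]
(0.011, 0.0099, -0.038) [411. 350.]
(-0.011, 0.0099, -0.019) [407. 379.]
(0, 0.017, -0.0205) [425. 356.]
(0, -0.017, -0.0205) [341. 356.]
(0.038, 0.017, -0.0205) [428. 264.]
(-0.038, 0.017, -0.0205) [423. 437.]
```

The pack is where I expected, but the pad tips appear about 28 mm short of the nominal TCP, so they closed above the pack top. I'll open, descend gradually while watching the force, and close again.

```bash
python3 -m creep '[0,0,0,0,0.05,0,0,0,0,0.05,0,0,0,0,0.05,0,0,-0.005,0,0.05,0,0,-0.010,0,0.05,0,0,-0.012,0,0.05]'
python3 -m creep '[0,0,-0.004,0,0.05,0,0,-0.008,0,0.05,0,0,-0.008,0,0.05,0,0,-0.008,0,0.05]'
```

```text
clock: 5.15
eef_pos: [0.4421, 0.1435, -0.0099]
tool_rot: [0.435, 0.9, -0.0, -0.0]
ft_force: [0.4, -0.6, 1.0]
grip_width: 0.05
grasp_force: 0.0
clock: 5.48
eef_pos: [0.4424, 0.1436, -0.0174]
tool_rot: [0.435, 0.9, -0.0, -0.0]
ft_force: [0.3, -0.1, 0.5]
grip_width: 0.05
grasp_force: 0.0
```

```bash
python3 -m creep '[0,0,-0.003,0,0.05,0,0,-0.003,0,0.02,0,0,-0.003,0,0.02,0,0,-0.003,0,0.02,0,0,-0.003,0,0.02,0,0,-0.003,0,0.02]'
```

```text
clock: 5.98
eef_pos: [0.4429, 0.1438, -0.0198]
tool_rot: [0.435, 0.9, 0.0, 0.0]
ft_force: [0.3, -0.3, -0.1]
grip_width: 0.0326
grasp_force: 60.6
```

Gripped: 33 mm at 60 N. Lifting, then carrying it to a place from which the charger can be measured.

```bash
python3 -m creep '[0,0,0.02,0,0.02,0,0,0.05,0,0.02,0,0,0.09,0.1,0.02,0,-0.02,0.13,0.2,0.02,0,-0.05,0.15,0.3,0.02,0,-0.08,0.17,0.42,0.02,0,-0.11,0.18,0.54,0.02,-0.01,-0.14,0.19,0.66,0.02,-0.013,-0.16,0.20,0.78,0.02,-0.013,-0.164,0.20,0.90,0.02]'
python3 -m creep '[0,0,0,0.1,0.02,0,0,0,0.1,0.02,0,0,0,0.1,0.02,0,0,0,0.1,0.02]'
python3 - <<'E'
from h import *
w=wrist();save(w,"w4.png",s=1.5);o=bot.get_obs();print(psi(),o["eef_pos"],o["grip_width"])
packs(w,.014);print("z24");packs(w,.044)
pts(w,"wrist",[(a+n+e,.014) for n in("blue","green","orange") for a,e in(("bay_",""),("bay_","_contacts"))]+[("cover_hinge",.046)])
E
```

```text
clock: 6.82
eef_pos: [0.4297, -0.0233, 0.1818]
tool_rot: [-0.001, 1.0, -0.001, 0.001]
ft_force: [0.6, -0.1, -1.7]
grip_width: 0.0328
grasp_force: 60.3
clock: 7.15
eef_pos: [0.4294, -0.0201, 0.1796]
tool_rot: [-0.049, 0.999, 0.0, -0.0]
ft_force: [1.2, -0.2, -0.9]
grip_width: 0.0326
grasp_force: 60.3
0.09822028531078385 [ 0.42946569 -0.01994346  0.17964278] 0.032858689558853474
blue [209. 211.] [485.2 -78.4  54.5  27.3   5.9]
green [495. 246.] [501.1 321.1  45.2  30.1  79.1]
green [149. 211.] [ 493.4 -154.2   55.9   27.3    5.8]
orange [273. 309.] [630.5  25.   26.6  10.4   6.8]
orange [256. 302.] [6.258e+02 1.000e-01 1.570e+01 1.180e+01 5.600e+00]
orange [271. 237.] [522.8  -9.3 124.1  78.1   5.2]
orange [ 92. 207.] [ 500.1 -229.9   54.5   27.     5.9]
z24
blue [209. 211.] [473.8 -73.7  49.6  24.8   5.9]
green [495. 246.] [488.3 289.9  41.1  27.4  79.1]
green [149. 211.] [ 481.2 -142.7   50.9   24.9    5.8]
orange [273. 309.] [606.1  20.4  24.2   9.5   6.8]
orange [256. 302.] [601.8  -2.2  14.3  10.7   5.6]
orange [271. 237.] [508.  -10.8 113.   71.1   5.2]
orange [ 92. 207.] [ 487.4 -211.6   49.6   24.6    5.9]
bay_blue 0.92 213 211 [ 0.4895 -0.0722  0.014 ]
bay_blue 0.45 155 233 [ 0.5285 -0.1477  0.014 ]
bay_blue_contacts 0.82 211 239 [ 0.5292 -0.0729  0.014 ]
bay_green 0.7 150 211 [ 0.4969 -0.1548  0.014 ]
bay_green_contacts 0.89 155 236 [ 0.5324 -0.1477  0.014 ]
bay_orange 0.67 91 212 [ 0.5053 -0.2312  0.014 ]
bay_orange_contacts 0.76 99 237 [ 0.5417 -0.2244  0.014 ]
cover_hinge 0.69 154 209 [ 0.4807 -0.1374  0.046 ]
```

View pics/w4.png

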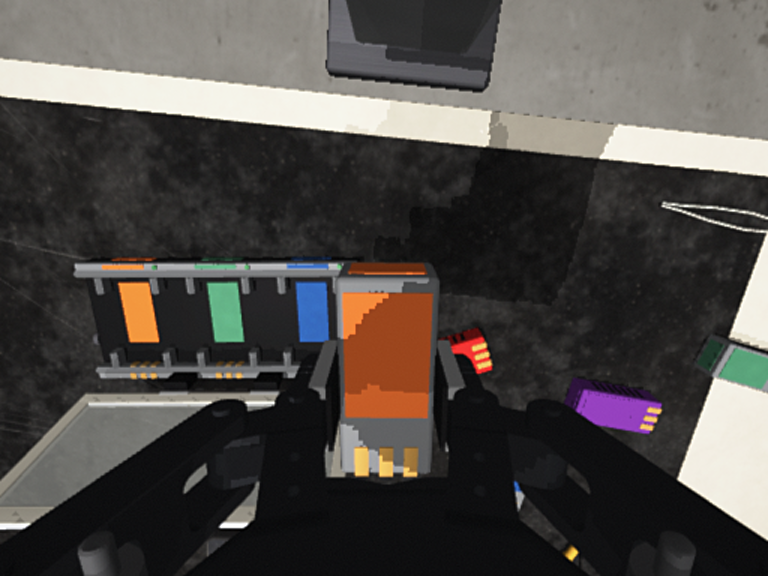

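The held pack at (388,375) is straight in the grip. Bay patches are orange (138,312), green (226,312) and blue (312,312). The front rail's inner edge is near row 276 and the rear rail's near row 366. The cover leans back behind the charger.

```bash
python3 - <<'E'
from h import *
w=wrist();o=bot.get_obs();print(o["eef_pos"],psi())
p=np.array(w["pixels"]).astype(int)
u=[np.cos(.1),np.sin(.1)]
for c0 in (92,):
    for r in range(170,256,1): print(r,p[r,c0-2:c0+3].mean(0).round().astype(int), round(float(at_z(w,c0,r,.014)[:2]@u),4), round(float(at_z(w,c0,r,.027)[:2]@u),4)) if r<190 or r>225 else 0
z=o["eef_pos"][2]+.044; R=Ro.from_quat(o["tool_rot"]).as_matrix()
for q in ((340,277),(435,277),(388,277),(388,473)): print(q,(R.T@(at_z(w,q[0]/1.5,q[1]/1.5,z)-o["eef_pos"])*1000).round(1))
print("patch", np.array([.5001,-.2299])@u)
E
```

```text
[ 0.42975581 -0.02015987  0.17995156] 0.09929936818695718
170 [48 36 32] 0.4248 0.422
171 [99 44 19] 0.4261 0.4233
172 [127  55  22] 0.4274 0.4245
173 [29 25 26] 0.4287 0.4258
174 [56 61 66] 0.4299 0.427
175 [148 105  92] 0.4312 0.4282
176 [242 133  52] 0.4325 0.4295
177 [251 154  58] 0.4339 0.4308
178 [247 157  97] 0.4352 0.432
179 [158 155 160] 0.4365 0.4333
180 [122 128 133] 0.4378 0.4345
181 [127 129 132] 0.4391 0.4358
182 [129 129 132] 0.4404 0.4371
183 [113 114 115] 0.4417 0.4383
184 [49 50 50] 0.4431 0.4396
185 [21 25 27] 0.4444 0.4409
186 [28 26 29] 0.4457 0.4422
187 [130  67  37] 0.4471 0.4434
188 [247 141  56] 0.4484 0.4447
189 [248 156  64] 0.4497 0.446
226 [249 144  58] 0.5014 0.4957
227 [144  78  37] 0.5029 0.4971
228 [31 27 29] 0.5043 0.4985
229 [22 26 29] 0.5058 0.4999
230 [28 28 29] 0.5073 0.5013
231 [29 29 30] 0.5087 0.5027
232 [27 28 29] 0.5102 0.5042
233 [26 26 27] 0.5117 0.5056
234 [24 23 25] 0.5132 0.507
235 [23 24 25] 0.5147 0.5084
236 [24 24 25] 0.5161 0.5099
237 [23 24 25] 0.5176 0.5113
238 [22 23 25] 0.5191 0.5127
239 [27 24 23] 0.5206 0.5142
240 [45 36 23] 0.5221 0.5156
241 [64 51 33] 0.5236 0.5171
242 [69 56 39] 0.5251 0.5185
243 [97 87 74] 0.5267 0.52
244 [118 120 123] 0.5282 0.5214
245 [116 119 122] 0.5297 0.5229
246 [111 113 118] 0.5312 0.5243
247 [112 108 105] 0.5327 0.5258
248 [152 132 105] 0.5343 0.5273
249 [180 156 123] 0.5358 0.5287
250 [170 146 109] 0.5373 0.5302
251 [121 102  77] 0.5389 0.5317
252 [47 45 44] 0.5404 0.5332
253 [40 40 41] 0.542 0.5347
254 [41 40 40] 0.5435 0.5362
255 [40 39 39] 0.5451 0.5377
(340, 277) [ 38.  -13.4 -44. ]
(435, 277) [ 38.   16.8 -44. ]
(388, 277) [ 38.    1.9 -44. ]
(388, 473) [-37.3   2.  -44. ]
patch 0.47464988056843493
```

Held pack is centred lengthwise, and the camera reads about 1.8 mm off laterally, which I correct for. The bay centres lie about 5 mm hingeward of the patch centres, judged from the walls. Carrying to the orange bay and lowering in stages.

```bash
python3 -m creep '[0.012,-0.035,-0.01,0,0.02,0.024,-0.07,-0.03,0,0.02,0.036,-0.105,-0.06,0,0.02,0.048,-0.14,-0.08,0,0.02,0.060,-0.175,-0.10,0,0.02,0.072,-0.2,-0.12,0,0.02,0.0762,-0.211,-0.13,0,0.02,0.0762,-0.211,-0.14,0,0.02,0.0762,-0.211,-0.15,0,0.02,0.0762,-0.211,-0.155,0,0.02]'
python3 -m creep '[0,0,-0.005,0,0.02,0,0,-0.010,0,0.02,0,0,-0.014,0,0.02,0,0,-0.018,0,0.02,0,0,-0.018,0,0.02]'
```

```text
clock: 8.43
eef_pos: [0.5047, -0.2299, 0.0236]
tool_rot: [-0.05, 0.999, 0.001, -0.001]
ft_force: [-0.1, -0.0, -1.7]
grip_width: 0.0325
grasp_force: 60.5
clock: 8.85
eef_pos: [0.5057, -0.2307, 0.0066]
tool_rot: [-0.05, 0.999, 0.0, -0.0]
ft_force: [-0.4, -0.5, -1.9]
grip_width: 0.0329
grasp_force: 60.5
```

```bash
python3 -m creep '[0,0,-0.003,0,0.02,0,0,-0.006,0,0.02,0,0,-0.009,0,0.02,0,0,-0.009,0,0.02]'
python3 -m creep '[0,0,-0.002,0,0.02,0,0,-0.003,0,0.02,0,0,-0.0035,0,0.02,0,0,-0.0035,0,0.02]'
```

```text
clock: 9.18
eef_pos: [0.5055, -0.2311, -0.0026]
tool_rot: [-0.05, 0.999, 0.0, -0.0]
ft_force: [-0.6, 0.0, -2.4]
grip_width: 0.0326
grasp_force: 60.5
clock: 9.52
eef_pos: [0.5059, -0.2313, -0.0056]
tool_rot: [-0.05, 0.999, 0.0, -0.0]
ft_force: [-0.4, -0.2, -1.3]
grip_width: 0.033
grasp_force: 60.5
```

No contact forces and the height is right, so releasing and retreating. The second move goes to a view of the whole charger.

```bash
python3 -m creep '[0,0,-0.0005,0,0.05,0,0,-0.0005,0,0.05,0,0,-0.0005,0,0.05,0,0,0.02,0,0.05,0,0,0.05,0,0.05,0,0,0.08,0,0.05,0,0.03,0.12,0,0.06,0,0.06,0.15,0,0.06,0,0.08,0.16,0,0.06,0,0.08,0.16,0,0.06]'
python3 -m creep '[0,0,0,0,0.06,0,0,0,0,0.06]'
python3 - <<'E'
from h import *
w=wrist();save(w,"w5.png",s=1.5);o=bot.get_obs();print(psi(),o["eef_pos"],o["grip_width"])
packs(w,.014);print("z38");packs(w,.038)
pts(w,"wrist",[(a+n+e,.014) for n in("blue","green","orange") for a,e in(("bay_",""),("bay_","_contacts"))]+[("pack_orange",.014),("pack_orange_contacts",.014)])
E
```

```text
clock: 10.35
eef_pos: [0.5088, -0.1484, 0.1599]
tool_rot: [-0.052, 0.999, -0.001, 0.004]
ft_force: [1.3, -0.2, -0.5]
grip_width: 0.06
grasp_force: 0.0
clock: 10.52
eef_pos: [0.5058, -0.1514, 0.1543]
tool_rot: [-0.05, 0.999, -0.0, -0.0]
ft_force: [-0.4, -0.7, 0.4]
grip_width: 0.0604
grasp_force: 0.0
0.09877458250430485 [ 0.50533284 -0.15160724  0.15359986] 0.0602777919451041
blue [462. 287.] [630.9 136.4  47.9  30.2  -5.7]
blue [321. 166.] [485.1 -78.2  55.1  27.3   5.7]
green [256. 152.] [ 492.3 -154.1   56.4   27.4    6.3]
z38
blue [462. 287.] [615.6 113.6  44.1  27.9  -5.7]
blue [321. 166.] [481.2 -84.4  50.8  25.2   5.7]
green [256. 152.] [ 487.8 -154.3   52.    25.3    6.3]
bay_blue 0.74 325 169 [ 0.4902 -0.0731  0.014 ]
bay_blue 0.18 193 199 [ 0.5432 -0.2245  0.014 ]
bay_blue_contacts 0.88 315 199 [ 0.5275 -0.0781  0.014 ]
bay_green 0.98 257 169 [ 0.4981 -0.1511  0.014 ]
bay_green_contacts 0.65 257 199 [ 0.5354 -0.1475  0.014 ]
bay_orange 0.7 189 169 [ 0.5068 -0.2301  0.014 ]
bay_orange_contacts 0.8 194 197 [ 0.5396 -0.2227  0.014 ]
pack_orange 0.7 189 171 [ 0.5092 -0.2297  0.014 ]
pack_orange 0.7 409 198 [0.5155 0.0345 0.014 ]
pack_orange_contacts 0.89 441 189 [0.5006 0.0693 0.014 ]
pack_orange_contacts 0.75 192 198 [ 0.5416 -0.2253  0.014 ]
```

View pics/w5.png

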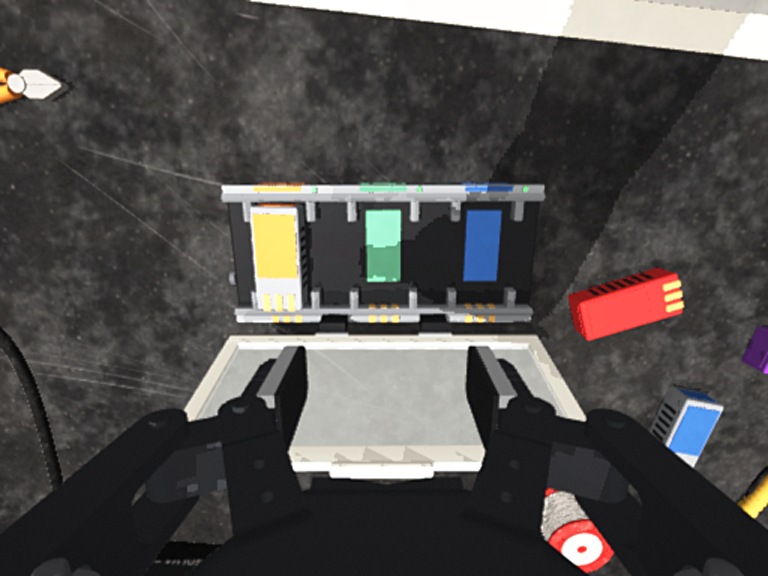

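Orange lies flat in its bay at (275,258), contacts at the hinge wall, and green and blue bays are empty. Going on to the green pack, aligned, for one measurement.

```bash
python3 -m creep '[0,0.02,0,0.12,0.06,0,0.06,0,0.24,0.06,0,0.10,0,0.36,0.06,0,0.14,0,0.48,0.06,0,0.18,0,0.6,0.06,0,0.22,0,0.72,0.06,0,0.26,0,0.84,0.06,0,0.30,-0.01,0.96,0.06,-0.006,0.34,-0.02,1.08,0.06,-0.013,0.38,-0.03,1.20,0.06]'
python3 -m creep '[0,0.03,0,0.085,0.06,0,0.058,0,0.085,0.06,0,0.058,0,0.085,0.06,0,0.058,0,0.085,0.06]'
python3 - <<'E'
from h import *
w=wrist();o=bot.get_obs();print(psi(),o["eef_pos"],o["grip_width"],o["joint_pos"])
packs(w,.024)
pts(w,"wrist",[("pack_green"+e,0) for e in("","_contacts")])
E
```

```text
clock: 11.8
eef_pos: [0.4932, 0.2306, 0.1244]
tool_rot: [-0.607, 0.795, -0.0, 0.001]
ft_force: [0.5, 0.3, 0.4]
grip_width: 0.0599
grasp_force: 0.0
clock: 12.13
eef_pos: [0.4926, 0.2879, 0.1241]
tool_rot: [-0.639, 0.769, -0.0, -0.0]
ft_force: [0.5, 0.1, 0.3]
grip_width: 0.06
grasp_force: 0.0
1.3851800364784188 [0.49267307 0.28665104 0.12414998] 0.060195751593654645 [ 5.27226679e-01  4.24319943e-01  5.07117971e-02  1.19815326e+00
 -4.77799754e-04 -8.57953334e-01]
blue [76. 36.] [624.1 126.1  45.9  29.1  -6. ]
green [ 34. 318.] [788.  403.8  25.2  16.   30.4]
green [ 54. 306.] [758.7 392.3  22.7   9.2  28. ]
green [ 32. 298.] [777.7 377.8  46.2  21.6  40.4]
green [ 14. 288.] [794.7 360.4  55.   13.3  31.2]
green [259. 202.] [496.6 310.3  45.3  29.1  78. ]
green [254. 176.] [490.6 280.   24.5   3.1 -10.5]
orange [ 55. 155.] [686.9 222.   43.    5.1 -22.4]
pack_green 0.94 259 205 [0.4966 0.3193 0.    ]
pack_green_contacts 0.96 255 232 [0.5081 0.3524 0.    ]
```

```bash
python3 -m creep '[0.004,0.017,-0.02,-0.003,0.055,0.0073,0.0341,-0.06,-0.003,0.05,0.0073,0.0341,-0.095,-0.003,0.05,0.0073,0.0341,-0.12,-0.003,0.05,0.0073,0.0341,-0.135,-0.003,0.05,0.0073,0.0341,-0.1445,-0.003,0.05,0.0073,0.0341,-0.1445,-0.003,0.05,0.0073,0.0341,-0.1445,-0.003,0.02,0.0073,0.0341,-0.1445,-0.003,0.02,0.0073,0.0341,-0.1445,-0.003,0.02]'
python3 -m creep '[0,0,0,0,0.02,0,0,0,0,0.02]'
```

```text
clock: 13.12
eef_pos: [0.5017, 0.3211, -0.0181]
tool_rot: [-0.637, 0.771, -0.0, 0.002]
ft_force: [0.6, 0.6, -1.1]
grip_width: 0.0324
grasp_force: 61.6
clock: 13.28
eef_pos: [0.5013, 0.3211, -0.0186]
tool_rot: [-0.637, 0.771, -0.0, 0.001]
ft_force: [0.5, -0.6, 3.3]
grip_width: 0.0325
grasp_force: 62.1
```

```bash
python3 -m creep '[0,0,0.02,0,0.02,0,0,0.05,0,0.02,0,-0.02,0.09,-0.12,0.02,0,-0.06,0.12,-0.24,0.02,0,-0.10,0.14,-0.36,0.02,0,-0.14,0.14,-0.48,0.02,0,-0.18,0.14,-0.60,0.02,0,-0.22,0.14,-0.72,0.02,0,-0.26,0.14,-0.84,0.02,0,-0.30,0.14,-0.96,0.02]'
python3 -m creep '[0,-0.04,0,-0.12,0.02,0,-0.08,0,-0.24,0.02,0,-0.12,0,-0.322,0.02,-0.0018,-0.15,-0.02,-0.322,0.02,-0.0018,-0.1764,-0.05,-0.322,0.02,-0.0018,-0.1764,-0.05,-0.322,0.02,-0.0018,-0.1764,-0.05,-0.322,0.02]'
cat >> h.py <<'E'
def held(col):
    w=wrist();o=bot.get_obs();R=Ro.from_quat(o["tool_rot"]).as_matrix();print(psi(),o["eef_pos"],o["grip_width"])
    for q in seg(w,*COL[col],o["eef_pos"][2]+.044,200):
        p=np.r_[q[1][:2]/1000,o["eef_pos"][2]+.044]; print(q,(R.T@(p-o["eef_pos"])*1000).round(1))
E
python3 - <<'E'
from h import *
held("green")
E
```

```text
clock: 14.12
eef_pos: [0.5, 0.0232, 0.1207]
tool_rot: [-0.206, 0.978, -0.0, 0.001]
ft_force: [0.3, -0.7, -1.1]
grip_width: 0.0327
grasp_force: 61.8
clock: 14.7
eef_pos: [0.4965, -0.1523, 0.0684]
tool_rot: [-0.048, 0.999, 0.001, -0.002]
ft_force: [-0.6, 0.3, -1.2]
grip_width: 0.0326
grasp_force: 61.8
0.09797942114479391 [ 0.49784946 -0.15161159  0.06968807] 0.032639307492988594
(array([248., 218.]), array([ 484.2, -152.3,   43.7,   28.6,    5.4])) [ 13.7   0.7 -44. ]
(array([256., 170.]), array([ 451.4, -155.5,   24. ,    8.5,  -84.5])) [ 46.7   0.7 -43.9]
```

```bash
python3 -m creep '[0.002,0,0,0,0.02,0.002,0,-0.02,0,0.02,0.002,0,-0.04,0,0.02,0.002,0,-0.055,0,0.02,0.002,0,-0.062,0,0.02,0.002,0,-0.062,0,0.02,0.002,0,-0.062,0,0.02]'
python3 - <<'E'
from h import *
held("green")
E
```

```text
clock: 15.33
eef_pos: [0.5017, -0.1509, 0.0091]
tool_rot: [-0.05, 0.999, -0.0, 0.001]
ft_force: [0.0, -0.3, -1.2]
grip_width: 0.0326
grasp_force: 61.8
0.10049640720739016 [ 0.50168545 -0.15098393  0.00927877] 0.032657942164474756
(array([253., 237.]), array([ 489.7, -150.7,   44.2,   28.8,    5.8])) [ 11.8   1.5 -44. ]
(array([258., 175.]), array([ 459.1, -153.9,   24.2,    3.4,  -84.2])) [ 42.6   1.4 -44.1]
(array([261., 146.]), array([ 445.4, -158.1,   27. ,    2.3,  -84.2])) [ 56.6  -1.5 -44.1]
```

```bash
python3 -m creep '[-0.001,-0.002,0.004,0,0.02,-0.0022,-0.0045,0.003,0,0.02,-0.0022,-0.0045,0,0,0.02,-0.0022,-0.0045,-0.004,0,0.02,-0.0022,-0.0045,-0.008,0,0.02,-0.0022,-0.0045,-0.011,0,0.02,-0.0022,-0.0045,-0.011,0,0.02]'
```

```text
clock: 15.97
eef_pos: [0.4979, -0.1561, -0.0024]
tool_rot: [-0.049, 0.999, 0.0, -0.0]
ft_force: [-5.2, 0.3, 7.3]
grip_width: 0.0324
grasp_force: 62.9
```

```bash
python3 -m creep '[0,0,-0.001,0,0.02,0,0,-0.002,0,0.02,0,0,-0.0025,0,0.02,0,0,-0.0025,0,0.02]'
```

```text
clock: 16.3
eef_pos: [0.4978, -0.1561, -0.0029]
tool_rot: [-0.05, 0.999, -0.0, 0.0]
ft_force: [-9.3, 1.6, 21.7]
grip_width: 0.0325
grasp_force: 64.6
```

The contact end bears on the hinge-side bevel (−9 N in x, 22 N up). Easing off, shifting about 2.5 mm towards the robot and lowering again.

```bash
python3 -m creep '[0,0,0.004,0,0.02,-0.0025,0,0.004,0,0.02,-0.0035,0,0.003,0,0.02,-0.0035,0,0.002,0,0.02,-0.0035,0,0.001,0,0.02,-0.0035,0,0,0,0.02,-0.0035,0,0,0,0.02]'
```

```text
clock: 16.88
eef_pos: [0.498, -0.1564, -0.0028]
tool_rot: [-0.05, 0.999, -0.001, 0.003]
ft_force: [-0.7, 1.6, 17.6]
grip_width: 0.0328
grasp_force: 64.0
```

```bash
python3 - <<'E'
from h import *
held("green")
w=wrist();save(w,"w6.png",(80,100,440,370),2.2)
E
```

```text
0.09968980686670069 [ 0.49791788 -0.15643111 -0.00281074] 0.03280545535128456
(array([260., 226.]), array([ 485.6, -156.3,   44.8,   28.8,    5.8])) [ 12.    1.3 -44.1]
(array([265., 175.]), array([ 455.4, -159.4,   24.2,    2.9,  -84.2])) [ 42.3   1.2 -44.3]
(array([250., 156.]), array([ 446.1, -158.9,   29.2,    2.3,  -84.2])) [ 51.5   2.6 -44.3]
```

View pics/w6.png

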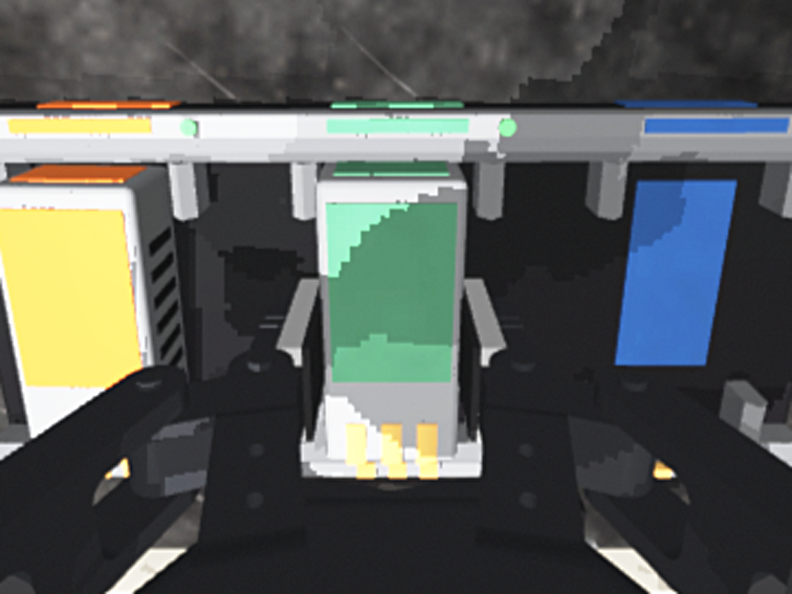

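The pack sits within the ribs and end walls. The residual upward force is most likely one end already touching the floor, since this pack lay across the mat edge. Relaxing the pressure and releasing, then checking.

```bash
python3 -m creep '[0.001,0,0.001,0,0.02,0.0015,0,0.001,0,0.02,0.0015,0,0.001,0,0.02]'
python3 -m creep '[0,0,0,0,0.036,0,0,0,0,0.05,0,0,0,0,0.05,0,0,0,0,0.05]'
python3 -m creep '[0,0,0.02,0,0.05,0,0,0.05,0,0.05,0,0,0.08,0,0.05,0,0.02,0.11,0,0.06,0,0.04,0.14,0,0.06,0,0.06,0.15,0,0.06,0,0.06,0.15,0,0.06,0,0.06,0.15,0,0.06]'
python3 - <<'E'
from h import *
w=wrist();np.save("w7.npy",w["pixels"]);save(w,"w7.png",(130,90,440,260),2.5);o=bot.get_obs();print(psi(),o["eef_pos"],o["clock"])
COL["orange"]=((9,100,120),(30,255,255))
packs(w,.038)
for n in ("blue","green","orange"): pts(w,"wrist",[("pack_"+n,.014),("pack_"+n+"_contacts",.014),("bay_"+n,.014),("bay_"+n+"_contacts",.014)])
E
```

```text
clock: 17.23
eef_pos: [0.4978, -0.1564, -0.0028]
tool_rot: [-0.05, 0.999, -0.001, 0.002]
ft_force: [-1.6, 1.0, 12.7]
grip_width: 0.0321
grasp_force: 63.5
clock: 17.57
eef_pos: [0.4953, -0.1557, -0.0054]
tool_rot: [-0.05, 0.999, 0.0, -0.001]
ft_force: [0.2, -0.3, 0.9]
grip_width: 0.0502
grasp_force: 0.0
clock: 18.23
eef_pos: [0.4965, -0.0954, 0.1458]
tool_rot: [-0.051, 0.999, -0.0, 0.0]
ft_force: [-1.1, -0.2, -0.1]
grip_width: 0.0598
grasp_force: 0.0
0.10001153313235216 [ 0.49577765 -0.09592215  0.14479115] 18.2833
blue [431. 282.] [598.4 121.3  20.2  11.   77.7]
blue [424. 270.] [581.7 110.2  24.1   6.5  83.5]
blue [276. 172.] [480.4 -79.8  51.   24.3   6. ]
blue [274. 129.] [440.3 -83.7  31.    2.  -84.2]
green [197. 162.] [ 485.9 -156.2   44.3   28.6    5.8]
orange [127. 168.] [ 495.7 -230.8   44.8   29.2    5.2]
orange [130. 128.] [ 454.5 -228.    31.3    2.9  -84.2]
pack_blue 0.63 406 286 [0.6211 0.1126 0.014 ]
bay_blue 0.62 276 173 [ 0.4904 -0.0741  0.014 ]
bay_blue_contacts 0.75 271 205 [ 0.5281 -0.0745  0.014 ]
pack_green 0.71 139 171 [ 0.5039 -0.2283  0.014 ]
pack_green 0.56 206 170 [ 0.4941 -0.1533  0.014 ]
pack_green_contacts 0.85 202 202 [ 0.5334 -0.1558  0.014 ]
bay_green_contacts 0.64 136 174 [ 0.5069 -0.2318  0.014 ]
bay_green_contacts 0.57 205 203 [ 0.5347 -0.1525  0.014 ]
pack_orange 0.78 366 206 [0.5179 0.0371 0.014 ]
pack_orange 0.7 487 240 [0.5468 0.1933 0.014 ]
pack_orange 0.66 140 173 [ 0.5057 -0.2273  0.014 ]
pack_orange_contacts 0.59 142 204 [ 0.5429 -0.2259  0.014 ]
pack_orange_contacts 0.59 402 192 [0.4978 0.0747 0.014 ]
pack_orange_contacts 0.54 276 172 [ 0.4883 -0.0733  0.014 ]
bay_orange 0.69 139 176 [ 0.509  -0.2283  0.014 ]
bay_orange 0.21 274 174 [ 0.4917 -0.0757  0.014 ]
bay_orange_contacts 0.81 145 205 [ 0.5437 -0.2226  0.014 ]
```

Green is down at the same height as orange, and both are within about 1.5 mm of bay centre lengthwise. Now the blue pack.

```bash
python3 -m creep '[0.01,0.03,0,-0.06,0.06,0.025,0.065,0,-0.12,0.06,0.04,0.10,0,-0.18,0.06,0.055,0.135,0,-0.205,0.06,0.07,0.165,-0.005,-0.205,0.06,0.085,0.195,-0.01,-0.205,0.06,0.105,0.2245,-0.02,-0.205,0.06,0.105,0.2245,-0.02,-0.205,0.06,0.105,0.2245,-0.02,-0.205,0.06,0.105,0.2245,-0.02,-0.205,0.06]'
python3 - <<'E'
from h import *
w=wrist()
packs(w,.024)
pts(w,"wrist",[("pack_blue"+e,0) for e in("","_contacts")])
o=bot.get_obs();print(psi(),o["eef_pos"])
E
```

```text
clock: 19.72
eef_pos: [0.6008, 0.1283, 0.1251]
tool_rot: [0.053, 0.999, -0.0, -0.001]
ft_force: [0.1, -0.1, 0.1]
grip_width: 0.0603
grasp_force: 0.0
blue [256. 209.] [624.  126.2  44.8  28.8  -6. ]
blue [31. 87.] [486.5 -71.1  53.9  26.3   6. ]
blue [ 9. 34.] [440.3 -75.8  18.6   3.5 -84.1]
green [473. 309.] [781.  370.2  47.7  23.2  46.9]
green [499. 302.] [773.6 400.9  57.8  30.1  18.6]
pack_blue 0.67 259 203 [0.6303 0.1284 0.    ]
pack_blue_contacts 0.87 261 237 [0.6727 0.1263 0.    ]
-0.10735062392369937 [0.60111842 0.12731504 0.1263247 ]
```

```bash
python3 -m creep '[0.017,-0.002,-0.02,0,0.055,0.0335,-0.004,-0.06,0,0.05,0.0335,-0.004,-0.095,0,0.05,0.0335,-0.004,-0.12,0,0.05,0.0335,-0.004,-0.137,0,0.05,0.0335,-0.004,-0.145,0,0.05,0.0335,-0.004,-0.145,0,0.05]'
python3 -m creep '[0,0,0,0,0.05,0,0,0,0,0.02,0,0,0,0,0.02,0,0,0,0,0.02,0,0,0,0,0.02,0,0,0,0,0.02]'
```

```text
clock: 20.45
eef_pos: [0.633, 0.1231, -0.0211]
tool_rot: [0.054, 0.999, -0.001, -0.002]
ft_force: [-0.6, -0.6, 0.5]
grip_width: 0.0502
grasp_force: 0.0
clock: 20.95
eef_pos: [0.6368, 0.1247, -0.0166]
tool_rot: [0.053, 0.999, 0.0, 0.002]
ft_force: [-1.3, -0.6, 7.1]
grip_width: 0.0325
grasp_force: 62.3
```

```bash
python3 -m creep '[0,0,0.02,0,0.02,0,0,0.05,0,0.02,-0.01,-0.01,0.08,0.05,0.02,-0.03,-0.04,0.10,0.1,0.02,-0.055,-0.07,0.11,0.15,0.02,-0.08,-0.10,0.11,0.207,0.02,-0.10,-0.13,0.11,0.207,0.02,-0.12,-0.16,0.11,0.207,0.02,-0.135,-0.185,0.11,0.207,0.02,-0.145,-0.204,0.11,0.207,0.02]'
python3 -m creep '[0,0,0,0,0.02,0,0,0,0,0.02,0,0,0,0,0.02,0,0,0,0,0.02]'
python3 - <<'E'
from h import *
held("blue");held("blue")
E
```

```text
clock: 21.78
eef_pos: [0.4869, -0.071, 0.0903]
tool_rot: [-0.055, 0.998, 0.008, -0.001]
ft_force: [-0.0, -3.7, -2.3]
grip_width: 0.0321
grasp_force: 88.6
clock: 22.12
eef_pos: [0.4907, -0.0794, 0.0908]
tool_rot: [-0.051, 0.999, -0.0, 0.001]
ft_force: [-0.4, -0.1, -2.1]
grip_width: 0.0322
grasp_force: 88.7
0.10142004071751959 [ 0.49058007 -0.07932955  0.09068737] 0.03203381412197323
(array([265., 229.]), array([478.3, -78.6,  45.6,  28.2,   2.6])) [ 12.1   2.  -44. ]
(array([260., 171.]), array([444. , -80.9,  22.3,  11.4, -84.2])) [ 46.5   3.1 -44. ]
0.10158485188674013 [ 0.49041221 -0.07928091  0.09054614] 0.03212606570064157
(array([265., 229.]), array([478.2, -78.6,  45.6,  28.2,   2.7])) [ 12.1   1.9 -44. ]
(array([261., 169.]), array([444. , -80.9,  22.3,  11.4, -84.2])) [ 46.3   3.1 -44. ]
```

```bash
python3 - <<'E'
from h import *
w=wrist();o=bot.get_obs();z=o["eef_pos"][2]+.044
m=cv2.inRange(cv2.cvtColor(np.array(w["pixels"]),cv2.COLOR_RGB2HSV),np.array(COL["blue"][0]),np.array(COL["blue"][1]))
n,l,st,_=cv2.connectedComponentsWithStats(m)
R=Ro.from_quat(o["tool_rot"]).as_matrix()
b=l[229,265];print(st[b])
E=[[],[]]
for r in range(st[b][1]+3,st[b][1]+st[b][3]-3,4):
    c=np.where(l[r]==b)[0]
    for i,q in enumerate((c.min(),c.max())):
        E[i].append((R.T@(at_z(w,q,r,z)-o["eef_pos"]))[:2]*1000)
for e in E:
    e=np.array(e);print(np.polyfit(e[:,0],e[:,1],1),e.round(1).tolist())
print(o["grasp_force"],o["tau"],o["ft_force"],o["ft_torque"])
save(w,"w8.png",(130,90,440,340),2.3)
E
```

```text
[ 230  190   61   84 4571]
[  0.06052652 -12.4496927 ] [[33.7, -10.5], [31.7, -10.6], [29.7, -10.6], [27.6, -10.7], [25.5, -10.7], [23.4, -10.8], [21.3, -11.3], [19.2, -11.4], [17.0, -11.5], [14.8, -11.5], [12.6, -11.6], [10.4, -11.6], [8.2, -12.2], [5.9, -12.3], [3.6, -12.3], [1.3, -12.4], [-1.0, -12.4], [-3.3, -12.5], [-5.7, -12.6], [-8.1, -13.2]]
[ 0.05462344 15.20044234] [[33.7, 17.0], [31.7, 17.0], [29.7, 16.6], [27.6, 16.7], [25.5, 16.8], [23.4, 16.3], [21.3, 16.4], [19.2, 16.5], [17.0, 16.0], [14.8, 16.1], [12.6, 15.7], [10.4, 15.8], [8.2, 15.8], [5.9, 15.4], [3.6, 15.4], [1.3, 15.5], [-1.0, 15.1], [-3.3, 15.1], [-5.7, 14.7], [-8.1, 14.7]]
88.66327793046366 [-2.91706139e-02 -3.92948055e+01  2.33466768e+01 -1.98323556e-03
 -2.30251688e-03  1.65588317e-03] [ 0.69582849  0.81483512 -1.49504579] [ 0.00900759 -0.02092191 -0.05523428]
```

View pics/w8.png

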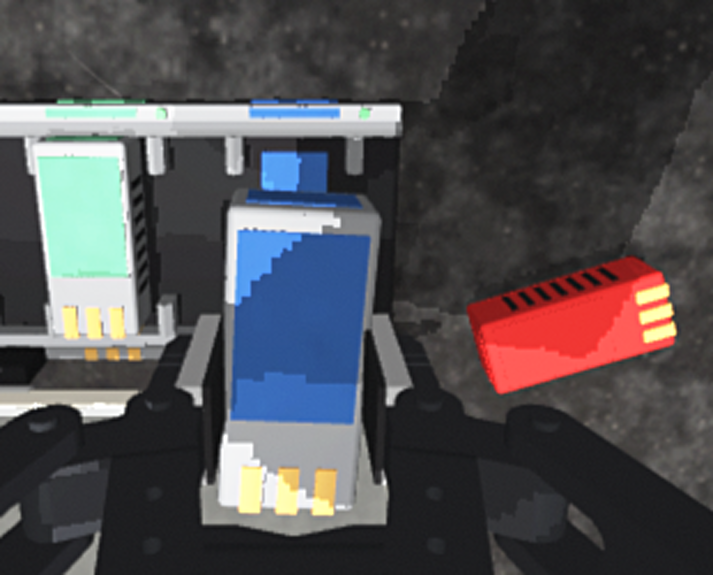

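The picture shows the blue pack held at (300,360), turned about 0.055 rad relative to the pads. Green is neatly in its bay at (85,230), contacts at the hinge side. I'll twist to cancel that and lower into the blue bay.

```bash
python3 -m creep '[0.001,-0.001,0,0.055,0.02,0.001,-0.001,-0.03,0.055,0.02,0.001,-0.001,-0.055,0.055,0.02,0.001,-0.001,-0.070,0.055,0.02,0.001,-0.001,-0.076,0.055,0.02,0.001,-0.001,-0.076,0.055,0.02,0.001,-0.001,-0.076,0.055,0.02]'
python3 -m creep '[0,0,-0.003,0,0.02,0,0,-0.006,0,0.02,0,0,-0.009,0,0.02,0,0,-0.011,0,0.02,0,0,-0.011,0,0.02]'
```

```text
clock: 22.85
eef_pos: [0.4913, -0.0805, 0.0148]
tool_rot: [-0.078, 0.997, -0.0, 0.0]
ft_force: [0.6, -0.1, -1.5]
grip_width: 0.0318
grasp_force: 88.7
clock: 23.27
eef_pos: [0.4906, -0.0805, 0.0034]
tool_rot: [-0.078, 0.997, 0.0, -0.0]
ft_force: [-0.5, 0.4, -2.6]
grip_width: 0.032
grasp_force: 88.7
```

```bash
python3 -m creep '[0,0,-0.002,0,0.02,0,0,-0.004,0,0.02,0,0,-0.004,0,0.02]'; python3 -m creep '[0,0,-0.001,0,0.02,0,0,-0.002,0,0.02,0,0,-0.002,0,0.02]'
```

```text
clock: 23.52
eef_pos: [0.4911, -0.0805, -0.0005]
tool_rot: [-0.078, 0.997, -0.0, 0.0]
ft_force: [1.3, 0.5, -0.2]
grip_width: 0.0319
grasp_force: 89.0
clock: 23.77
eef_pos: [0.4915, -0.0804, -0.0014]
tool_rot: [-0.078, 0.997, 0.0, 0.001]
ft_force: [-1.3, 0.5, 7.3]
grip_width: 0.032
grasp_force: 89.9
```

Floor contact (7 N). Releasing, backing straight up and checking all three by measurement.

```bash
python3 -m creep '[0,0,0.001,0,0.034,0,0,0.001,0,0.05,0,0,0.001,0,0.05,0,0,0.001,0,0.05,0,0,0.02,0,0.05,0,0,0.05,0,0.05,0,-0.02,0.08,-0.055,0.05,0,-0.04,0.11,-0.055,0.05,0,-0.06,0.14,-0.055,0.05,0,-0.06,0.15,-0.055,0.05]'
python3 -m creep '[0,0,0,0,0.05,0,0,0,0,0.05,0,0,0,0,0.05]'
python3 - <<'E'
from h import *
w=wrist();o=bot.get_obs();print(psi(),o["eef_pos"],o["clock"])
COL["orange"]=((9,100,120),(30,255,255))
R=np.array([[np.cos(.1),np.sin(.1)],[-np.sin(.1),np.cos(.1)]])
for n,b in (("blue",(.4911,-.0779)),("green",(.4987,-.1535)),("orange",(.5063,-.2291))):
    for q in seg(w,*COL[n],.038,400): print(n,q,"err in bay axes mm",(R@(q[1][:2]-np.array(b)*1000)+[10.9,0]).round(1))
E
```

```text
clock: 24.6
eef_pos: [0.4935, -0.144, 0.1522]
tool_rot: [-0.049, 0.999, -0.002, 0.004]
ft_force: [0.5, -0.1, 0.8]
grip_width: 0.0502
grasp_force: 0.0
clock: 24.85
eef_pos: [0.4894, -0.1394, 0.1456]
tool_rot: [-0.051, 0.999, 0.001, -0.002]
ft_force: [-0.0, -0.3, -0.5]
grip_width: 0.0502
grasp_force: 0.0
0.10225016516384121 [ 0.4892266  -0.1392732   0.14533515] 24.9
blue (array([317., 177.]), array([481.1, -80.2,  45.6,  28.9,   6. ])) err in bay axes mm [ 0.7 -1.3]
green (array([236., 181.]), array([ 486.1, -156.3,   44.3,   28.7,    5.7])) err in bay axes mm [-1.9 -1.5]
orange (array([169., 184.]), array([ 496.5, -230.9,   45.6,   29.7,    5.8])) err in bay axes mm [ 1.  -0.8]
```

All three are within about 2 mm of their places. Going up and over the cover with the fingers shut, to come down behind it.

```bash
python3 -m creep '[0,0,0.035,0,0.0,0,0,0.075,0,0.0,0,0,0.11,0,0.0,0.03,0,0.12,0,0.0,0.065,0,0.12,0,0.0,0.10,0,0.12,0,0.0,0.135,0,0.12,0,0.0,0.164,0,0.12,0,0.0,0.164,0,0.12,0,0.0,0.164,0,0.12,0,0.0]'
python3 -m creep '[0,0,0,0,0,0,0,0,0,0,0,0,0,0,0]'
python3 - <<'E'
from h import *
w=wrist();t=bot.camera("top"); s=bot.camera("scene")
o=bot.get_obs();print(psi(),o["eef_pos"],o["joint_pos"])
def px(cam,n): return [(round(q["score"],2),q["centre"][0]*512,q["centre"][1]*384) for q in bot.place_of(cam,n)[:2]]
C=dict(wrist=w,top=t,scene=s)
R=[]
for k,c in C.items():
    for n in("cover_edge","cover_hinge"):print(k,n,px(k,n))
    q=px(k,"cover_edge")
    if q: R.append(ray(c,*q[0][1:]))
A=sum(np.eye(3)-np.outer(d,d)/(d@d) for _,d in R);b=sum((np.eye(3)-np.outer(d,d)/(d@d))@o for o,d in R)
print("edge",np.linalg.solve(A,b))
E
```

```text
clock: 25.73
eef_pos: [0.6551, -0.1392, 0.2619]
tool_rot: [-0.052, 0.999, 0.001, -0.004]
ft_force: [0.6, -0.3, -0.3]
grip_width: 0.0
grasp_force: 0.0
clock: 25.98
eef_pos: [0.6538, -0.1404, 0.2688]
tool_rot: [-0.05, 0.999, -0.0, 0.0]
ft_force: [-0.2, -0.1, 0.6]
grip_width: 0.0002
grasp_force: 0.0
0.10085149240110085 [ 0.65414113 -0.14061302  0.26913323] [-2.11719927e-01  6.04719475e-01  7.20891296e-01  1.68512880e+00
 -3.31369653e-05 -3.12571969e-01]
wrist cover_edge [(0.95, 257.792, 72.3072)]
wrist cover_hinge [(0.96, 257.28, 91.392)]
top cover_edge []
top cover_hinge []
scene cover_edge [(0.72, 227.6864, 154.71359999999999)]
scene cover_hinge [(0.66, 228.608, 187.69920000000002)]
edge [ 0.54625815 -0.14838477  0.15364382]
```

```bash
python3 -m creep '[0,0,-0.035,0,0,0,0,-0.07,0,0,0,0,-0.105,0,0,0,0,-0.14,0,0,0,0,-0.152,0,0,0,0,-0.152,0,0,0,0,-0.152,0,0]'
python3 -m creep '[-0.01,-0.001,0,0,0,-0.02,-0.002,0,0,0,-0.03,-0.003,0,0,0,-0.04,-0.004,0,0,0,-0.05,-0.005,0,0,0,-0.06,-0.006,0,0,0,-0.065,-0.0065,0,0,0]'
python3 -m creep '[-0.008,-0.0008,0,0,0,-0.016,-0.0016,0,0,0,-0.022,-0.0022,0,0,0]'
```

```text
clock: 27.17
eef_pos: [0.6543, -0.1404, 0.1148]
tool_rot: [-0.051, 0.999, 0.0, -0.001]
ft_force: [0.2, 0.1, 0.9]
grip_width: 0.0006
grasp_force: 0.0
clock: 27.75
eef_pos: [0.5908, -0.1476, 0.1186]
tool_rot: [-0.05, 0.999, -0.001, 0.002]
ft_force: [0.1, -0.3, 0.5]
grip_width: 0.0001
grasp_force: 0.0
clock: 28.0
eef_pos: [0.5676, -0.1494, 0.1164]
tool_rot: [-0.051, 0.999, -0.0, 0.001]
ft_force: [-0.1, 0.7, 0.4]
grip_width: -0.0002
grasp_force: 0.0
```

```bash
python3 -m creep '[-0.009,-0.001,0,0,0,-0.0175,-0.002,0,0,0,-0.027,-0.003,-0.002,0,0,-0.0355,-0.0035,-0.005,0,0]'
python3 -m creep '[-0.008,-0.001,-0.003,0,0,-0.016,-0.002,-0.008,0,0,-0.023,-0.0025,-0.014,0,0,-0.030,-0.003,-0.019,0,0]'
```

```text
clock: 28.33
eef_pos: [0.5326, -0.153, 0.1113]
tool_rot: [-0.051, 0.999, -0.0, 0.001]
ft_force: [1.6, 0.1, 1.5]
grip_width: 0.0
grasp_force: 0.8
clock: 28.67
eef_pos: [0.5025, -0.1561, 0.092]
tool_rot: [-0.051, 0.999, -0.001, 0.001]
ft_force: [1.8, -0.2, -0.4]
grip_width: 0.0002
grasp_force: 0.7
```

```bash
python3 -m creep '[-0.006,-0.0006,-0.006,0,0,-0.011,-0.001,-0.013,0,0,-0.016,-0.0016,-0.021,0,0,-0.020,-0.002,-0.029,0,0,-0.023,-0.0023,-0.037,0,0,-0.025,-0.0025,-0.044,0,0,-0.026,-0.0026,-0.049,0,0]'
python3 -m creep '[0,0,-0.003,0,0,0,0,-0.006,0,0,0,0,-0.009,0,0,0,0,-0.009,0,0]'
python3 -c "
from h import *
w=wrist();print(bot.get_obs()['eef_pos'])
for n in('cover_edge','cover_hinge'):print(n,bot.place_of('wrist',n)[:1])"
```

```text
clock: 29.25
eef_pos: [0.4752, -0.1581, 0.0412]
tool_rot: [-0.051, 0.999, 0.0, -0.001]
ft_force: [-0.5, -0.5, 0.9]
grip_width: 0.0001
grasp_force: 0.6
clock: 29.58
eef_pos: [0.4764, -0.1582, 0.033]
tool_rot: [-0.051, 0.999, 0.0, -0.0]
ft_force: [0.3, -0.5, 0.5]
grip_width: 0.0
grasp_force: 0.0
[ 0.47657474 -0.15820183  0.03332072]
cover_edge [{'centre': [0.5096, 0.4789], 'score': 0.79}]
cover_hinge [{'centre': [0.5105, 0.8633], 'score': 0.72}]
```

```bash
python3 -m creep '[0,0,-0.002,0,0,0,0,-0.004,0,0,0,0,-0.004,0,0]'; python3 -m creep '[0,0,-0.002,0,0,0,0,-0.003,0,0,0,0,-0.003,0,0]'
```

```text
clock: 29.98
eef_pos: [0.4765, -0.1584, 0.0294]
tool_rot: [-0.051, 0.999, -0.0, 0.0]
ft_force: [0.1, 0.1, 1.2]
grip_width: 0.0003
grasp_force: 0.0
clock: 30.23
eef_pos: [0.4763, -0.1583, 0.0263]
tool_rot: [-0.051, 0.999, 0.0, -0.0]
ft_force: [-0.1, -0.3, 0.2]
grip_width: 0.0003
grasp_force: 0.0
```

```bash
python3 -m creep '[0,0,-0.002,0,0,0,0,-0.003,0,0,0,0,-0.003,0,0]'; python3 -m creep '[0,0,-0.002,0,0,0,0,-0.003,0,0,0,0,-0.003,0,0]'; python3 -c "
from h import *
w=wrist();o=bot.get_obs();s=bot.camera('scene')
R=[ray(c,*(np.array(bot.place_of(n,'cover_edge')[0]['centre'])*[512,384])) for n,c in(('wrist',w),('scene',s))]
A=sum(np.eye(3)-np.outer(d,d)/(d@d) for _,d in R);b=sum((np.eye(3)-np.outer(d,d)/(d@d))@o for o,d in R)
print(np.linalg.solve(A,b))
h=bot.place_of('wrist','cover_edge')[0]['centre'];print(at_z(w,h[0]*512,h[1]*384,.046))
save(w,'w9.png')"
```

```text
clock: 30.48
eef_pos: [0.4762, -0.1583, 0.0233]
tool_rot: [-0.051, 0.999, 0.0, -0.0]
ft_force: [0.8, 0.1, 0.0]
grip_width: 0.0004
grasp_force: 0.0
clock: 30.73
eef_pos: [0.4764, -0.1583, 0.0226]
tool_rot: [-0.051, 0.999, -0.0, 0.001]
ft_force: [-4.4, 2.2, 16.5]
grip_width: 0.0001
grasp_force: 8.0
[ 0.4427038  -0.15639722  0.03878592]
[ 0.44086127 -0.15888629  0.046     ]
```

Firm stop at 16 N, and the cover edge measures at x = 0.441, which matches the shut position (0.440). Retreating and checking.

```bash
python3 -m creep '[0,0,0.01,0,0,0,0,0.03,0,0,0,0,0.06,0,0,0,0,0.10,0,0,-0.02,0,0.14,0,0,-0.04,0,0.17,0,0,-0.04,0,0.18,0,0,-0.04,0,0.18,0,0,-0.04,0,0.18,0,0]'; python3 -c "
from h import *
w=wrist();o=bot.get_obs();s=bot.camera('scene')
for n in('cover_edge','cover_hinge'):
  h=bot.place_of('wrist',n)[0];print(n,h['score'],at_z(w,h['centre'][0]*512,h['centre'][1]*384,.046))
packs(w,.038);print(o['eef_pos'],o['ft_force'])"
```

```text
clock: 31.73
eef_pos: [0.4368, -0.1584, 0.201]
tool_rot: [-0.051, 0.999, -0.0, 0.001]
ft_force: [0.1, -0.2, -0.4]
grip_width: 0.0001
grasp_force: 0.0
cover_edge 0.81 [ 0.43838642 -0.15748206  0.046     ]Traceback (most recent call last):
  File "<string>", line 5, in <module>
    h=bot.place_of('wrist',n)[0];print(n,h['score'],at_z(w,h['centre'][0]*512,h['centre'][1]*384,.046))
      ~~~~~~~~~~~~~~~~~~~~~~~^^^
IndexError: list index out of range
```

```bash
python3 -c "
from h import *
w=wrist();COL['orange']=((9,60,100),(30,255,255));COL['blue']=((95,50,60),(125,255,255));COL['green']=((55,25,60),(95,255,255));packs(w,.038)
print(bot.job_done())"
```

```text
orange [ 28. 132.] [ 415.9 -437.7   66.2   10.8  -74.3]
orange [ 25. 112.] [ 392.2 -434.9   54.7   10.3   82.5]
the job is handed in; nothing more can be done
None
```

I handed the job in with all three packs in their own bays, contacts to the hinge side, and the cover closed to a firm stop. Before closing, each pack measured within about 2.5 mm of its place; I could not confirm the packs after that, and no verdict came back from the hand-in.

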